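# Pop the brass tuning rod and trap it

### The job

Pop the brass tuning rod out of its spring rest: press the steel thumb key down with one fingertip so that the lever kicks the rod out of its nest, and with the other finger, standing in the runway, stop the rod before it rolls off the open lower end. Do not touch the rod while it is still in the nest, never pick it up, and leave the dove whistle, the horn call and the ash pipes standing where they are. Finish while holding: the key still pressed well down and the rod lying still on the runway against your other finger.

Things in the scene. Friction and masses are not known exactly. Their poses are not given: they have to be found in the camera images.
- rest: The rod rest, a fixed oak block 155 mm long (x), 88 mm wide (y). Origin at table level under the block, z up. The rod lies crosswise in a nest at the +x end (back stop 60 mm high); from there a smooth runway slopes down at 6 degrees towards -x. The runway is clear from y = -38 to 38 mm between 6 mm thick cheeks, tops 52 mm up. The thumb key is outside the +y cheek.
- runway_mid (a point): Point on the runway surface, midway across it and level with the key (x = -30, y = 0, z = 39 mm in the rest's frame); turns with the rest. Once kicked out the rod rolls past here within about half a second: have a finger standing in the runway before the key goes down.
- runway_end (a point): Middle of the runway's open lower edge (x = -75, y = 0, z = 34 mm in the rest's frame), where the rod would drop to the table. The runway's upper edge is at x = 42 mm, 46.5 mm up: a lip 3.5 mm above the nest floor.
- key_top (a point): Centre of the top of the steel thumb key, a flat pad 34 mm (x) by 28 mm (y). In the rest's frame it is at x = -30, y = 62, z = 55 mm when let go, and x = -34, y = 62, z = 43 mm fully down: still 4 mm above the runway surface beside it, so two level fingertips can stand on the key and in the runway at once. Tilts with the lever.
- lever (a joint): Angle of the ejector lever (rad): 0 with the key up, 0.28 fully down (11 mm of key travel). Sprung: about 2 N straight down on the key starts it and about 4 N brings it to the bottom; as it goes down the key also drags the fingertip a few newtons towards -x of the rest. The rod jumps the lip at between 0.1 and 0.16; pressed well down means beyond 0.2.
- rod: The loose brass tuning rod, a plain cylinder 18 mm in diameter and 70 mm long, about 150 g, lying across the rest along its y axis. Origin at its centre, y along its length; it turns about y as it rolls. In the nest its centre is at x = 50, y = 0, z = 52 mm in the rest's frame.
- dove: Bystander: red-glazed clay dove whistle, about 100 mm long, 71 mm high. Origin under its middle.
- horn_call: Bystander: horn bird call, a small standing flared cone 42 mm wide at the foot, 68 mm high. Origin under it.
- pipe0: Bystander: pale ash pipe section standing on end, 28 mm in diameter, 85 mm high. Origin under it.
- pipe1: Bystander: pale ash pipe section standing on end, 28 mm in diameter, 75 mm high. Origin under it.
- pipe2: Bystander: pale ash pipe section standing on end, 28 mm in diameter, 65 mm high. Origin under it.
- pipe3: Bystander: pale ash pipe section standing on end, 28 mm in diameter, 80 mm high. Origin under it.
There are look-alikes about, which are no part of the job. Leave any pink or turquoise look-alike of the rest alone.

How it is judged:
By the outcome, as a careful person would: the job done as asked, in the order asked, and still so for the second after the job is handed in, while the arm keeps its last pose, push and grip.
It also fails if it takes over 29 s, if anything falls off the work surface, if the arm or the gripper's body presses on something with over 40 N, if the wrist force passes 120 N, or if a joint passes its speed limit or range.

### The arm

A 6-joint arm with a two-finger parallel gripper is mounted at the origin on the work surface. World frame = base frame: x ahead of the robot, y to its left, z up, the work surface at z = 0. Lengths are in m, angles in degrees, forces in N, time in s.
With the tool pointing down it reaches from about 0.25 to 0.725 m from the base axis. Payload 9.7 kg.
Tool frame: the origin (TCP) lies at the very end of the fingers, on their centre line; the grasp point (between the pads) lies 19 mm behind it; z points along the fingers, y is the line along which they close (so a half turn about z gives the same grasp; the last joint's range is limited). The gripper opens to 85 mm and grips with 20 to 120 N. Pads are 22 mm wide; open, the fingers measure 114 mm over their backs; the gripper's body (76 mm by 85 mm) begins 54 mm behind the grasp point. The pads swing forward as they close: fully open they stand 13 mm farther back than shut.
Start: joints at [64.744, 4.979, 10.078, 95.1, 0, 90], TCP at [0.235, 0.497, 0.231] pointing down, gripper open.
Joint ranges: [-179.16, 179.16], [-48.56, 103.87], [-65.8, 70.77], [-126.05, 130.52], [-82.76, 87.17], [-180, 180]. Speed limits (degrees/s): [127.2, 127.2, 147.25, 180, 180, 180].

### API

Orientations are given as [roll, pitch, yaw] about the fixed x, y, z axes, in that order (R = Rz(yaw) Ry(pitch) Rx(roll)).
In Python, from workcell import telemetry, optics, workorder gives the robot as it stands.
- The arm moves only by the shell command python3 -m handwheel 'ROWS' [FORCE]. ROWS is JSON, a list of rows, each an object of numbers: "tx", "ty", "tz": the shift along the tool's x, y, z in m; "ax", "ay", "az": the turn, a rotation vector about the tool's x, y, z in degrees; "jaw": the gripper command: -1 is shut, 1 is fully open, values between are in proportion. A call has exactly 10 rows; each row shifts and turns the commanded pose from where the row before left it, along the tool's axes as they then stand; what a row does not reach is not made up. A row lasts 1/8 s, in which the tool goes at most 62.5 mm and 10.7 degrees, less where a joint would pass 70% of its speed; a pose out of reach is approached as far as the arm can. A call is refused whole if a number of a shift passes 0.0625 or a number of a turn 10.7, either way. A call with a gripper value outside its range is refused whole. The fingers move at their own pace and stop on an object; FORCE is the grip in N (left out, the last holds). Time passes only in rows, so rows that do not move let the fingers close, or fill a call up. It gives the time, the measured TCP pose, the force, the opening and the grip force at its end, in the units of the state.
- telemetry.get_obs(): the state, without advancing time (a new reading comes with each control period).
- optics.camera(name): name is "scene" or "top" or "wrist"; returns a dict with "color" (384x512x3 uint8, red, green, blue), "K" (3x3 intrinsics, pixels), "k1" (the pictures are not rectified: a ray, as slopes to the right and down, at radius r is drawn at 1 + k1 r^2 times it, then the intrinsics apply), "extrinsics" (4x4, takes a point from camera to world coordinates); the wrist camera has in their place "mount" (4x4, takes a point from camera to tool coordinates, whose origin is the TCP and whose axes are the flange's). Camera axes: x right, y down, z forward; pixel columns grow to the right and rows downward; lengths in m; the calibration is good to about 2 mm. A picture is of the moment at which its call begins: read the wrist's pose just before it. There is no depth.
- workorder.job_done(): hands the job in; it is judged then, once.
The state is a dict: "time": time; "q": joint angles; "qd": joint speeds; "joint_efforts": joint torques, N m; "ee_pos": TCP position; "tcp_rot": TCP orientation; "wrist_force": force on the tool from outside, world axes, zero at the start; "torque": the same for the moment, N m; "opening": finger opening in m; "grasp_force": force on a finger pad.
Only numpy, scipy, OpenCV 4.12 (cv2) and the standard library are available. Lean on these libraries where they do the work, as an engineer would, in place of code of your own. Each camera call takes 0.05 s, during which the arm holds its last target. There are 200 camera calls.

## Working session

There is one attempt and no reset: what is moved stays moved. The work goes in short steps, Python scripts to look and compute and a shell command to move; the robot and the scene stay as the last step left them, time stands still between calls to the robot, and variables do not carry over. Pictures are saved under pics/ and viewed, at most 10 in all, crops included, and the job is handed in when it is done.

```bash
mkdir -p pics
python3 - <<'E'
from workcell import telemetry, optics
import cv2,numpy as np
print(telemetry.get_obs())
for n in("scene","top"):
    c=optics.camera(n); cv2.imwrite(f"pics/{n}0.png",c["color"][:,:,::-1]); np.savez(f"{n}0.npz",**c); print(n,c["K"],c["k1"],c["extrinsics"])
E
```

```text
{'time': 0.0, 'q': array([6.47431951e+01, 5.01228725e+00, 1.00345825e+01, 9.51009752e+01,
       9.10078666e-04, 8.99990034e+01]), 'qd': array([-0.08024403, -0.00779918,  0.04544021, -0.12058641,  0.06593665,
       -0.03977057]), 'joint_efforts': array([-2.50961712e-03, -5.20386457e+01,  4.64811730e+01,  1.58978859e-02,
       -3.64641471e-05, -3.90154938e-06]), 'ee_pos': array([0.23456633, 0.49720934, 0.23057284]), 'tcp_rot': array([-1.79921320e+02, -9.11446348e-04,  1.54744190e+02]), 'wrist_force': array([ 0.49025501, -0.12113667,  0.20426171]), 'torque': array([ 0.00182525, -0.00444228, -0.02302051]), 'grasp_force': 0.0, 'opening': 0.08556613493886896}
scene [[450.77016311   0.         260.32930197]
 [  0.         450.77016311 190.29926989]
 [  0.           0.           1.        ]] -0.03609257235317769 [[ 2.94895351e-01  7.01002103e-01 -6.49332568e-01  1.06865180e+00]
 [ 9.55529049e-01 -2.17043033e-01  1.99641075e-01 -1.58588202e-01]
 [-9.84296299e-04 -6.79329356e-01 -7.33832854e-01  6.90652077e-01]
 [ 0.00000000e+00  0.00000000e+00  0.00000000e+00  1.00000000e+00]]
top [[378.64607433   0.         256.05772305]
 [  0.         378.64607433 188.24788755]
 [  0.           0.           1.        ]] -0.03550429695325291 [[-0.02072702 -0.99661495  0.07955518  0.43446031]
 [-0.99959041  0.02222783  0.018026    0.00678221]
 [-0.01973332 -0.07914897 -0.99666747  0.94099427]
 [ 0.          0.          0.          1.        ]]
```

View pics/scene0.png

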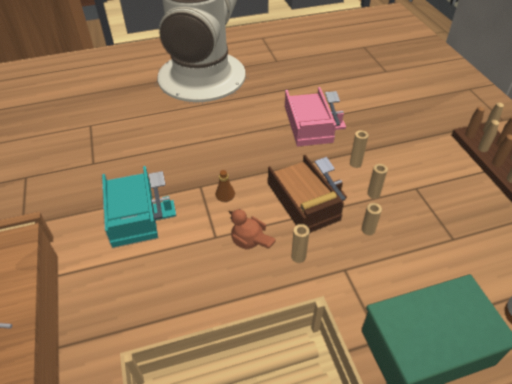

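View pics/top0.png

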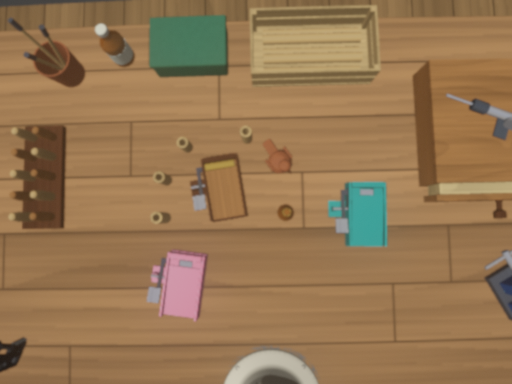

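Candidates for the rest are oak brown at top (225,187) / scene (305,193), pink at top (183,285) and turquoise at top (366,214). The oak one fits, because it is brown and holds the brass rod at top (221,165). I'll confirm that in an enlarged crop.

Run:
```python
import cv2,numpy as np
a=cv2.imread("pics/top0.png")[145:230,180:255]; b=cv2.imread("pics/scene0.png")[150:235,262:350]
r=lambda i:cv2.resize(i,None,fx=4.8,fy=4.8,interpolation=cv2.INTER_CUBIC)
im=np.hstack([r(a),r(b)]);print(im.shape);cv2.imwrite("pics/crop.png",im)
```

```text
(408, 782, 3)
```

View pics/crop.png

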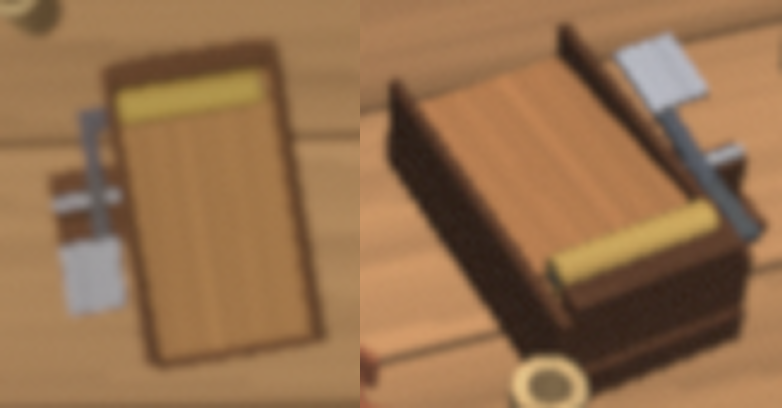

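The crop shows the oak rest with the brass rod in its nest. The grey key pad is at about top px (199,202) and scene px (324,165). Next I'll triangulate the pad and the rod from both views.

```bash
cat > h.py <<'E'
import cv2,numpy as np
def ray(c,u,v):
    d=np.array([(u-c["K"][0,2])/c["K"][0,0],(v-c["K"][1,2])/c["K"][1,1]]);s=d.copy()
    for _ in range(10): s=d/(1+float(c["k1"])*(s@s))
    E=c["extrinsics"];w=E[:3,:3]@np.r_[s,1];return E[:3,3],w/np.linalg.norm(w)
def plane(c,p,z):
    o,d=ray(c,*p);return o+d*(z-o[2])/d[2]
def tri(rs):
    A=sum(np.eye(3)-np.outer(d,d) for o,d in rs);b=sum((np.eye(3)-np.outer(d,d))@o for o,d in rs)
    p=np.linalg.solve(A,b);return p,[np.linalg.norm(np.cross(p-o,d)) for o,d in rs]
def blobs(c,kind,roi):
    x0,y0,x1,y1=roi;h=cv2.cvtColor(c["color"],cv2.COLOR_RGB2HSV).astype(int);H,S,V=h[...,0],h[...,1],h[...,2]
    m={"key":(H>95)&(H<130)&(S>12)&(S<75)&(V>135),"rod":(H>=21)&(H<33)&(S>110)&(V>120)}[kind]
    k=np.zeros_like(m);k[y0:y1,x0:x1]=m[y0:y1,x0:x1]
    n,l,st,ce=cv2.connectedComponentsWithStats(k.astype(np.uint8));i=1+np.argmax(st[1:,4])
    pts=np.argwhere(l==i)[:,::-1].astype(np.float32);return ce[i],st[i],cv2.minAreaRect(pts)
E
python3 - <<'E'
from h import *
C={n:dict(np.load(n+"0.npz")) for n in("top","scene")};roi={"top":(180,145,255,230),"scene":(262,150,350,235)}
P={}
for k in("key","rod"):
    R=[]
    for n in C:
        ce,st,r=blobs(C[n],k,roi[n]);print(k,n,ce,st,r);R.append(ray(C[n],*ce))
        z=.055 if k=="key" else .056
        print("   plane",plane(C[n],ce,z),"corners",[plane(C[n],q,z)[:2].round(4).tolist() for q in cv2.boxPoints(r)])
    print(k,tri(R));P[k]=tri(R)[0]
d=P["rod"][:2]-P["key"][:2]
print("dist",np.linalg.norm(d),"exp",np.hypot(80,62),"yaw",np.degrees(np.arctan2(d[1],d[0])-np.arctan2(-62,80)))
h=C["top"]["color"];print(h[202,199],h[165,220],h[190,225])
E
```

```text
Traceback (most recent call last):
  File "h.py", line 15, in blobs
    n,l,st,ce=cv2.connectedComponentsWithStats(k.astype(np.uint8));i=1+np.argmax(st[1:,4])
                                                                       ~~~~~~~~~^^^^^^^^^^
ValueError: attempt to get argmax of an empty sequence
```

Run:
```python
from h import *
for n,ps in(("top",((199,202),(220,165),(210,165),(225,190),(188,190))),("scene",((324,165),(320,200),(310,190),(300,185)))):
    h=cv2.cvtColor(np.load(n+"0.npz")["color"],cv2.COLOR_RGB2HSV)
    for u,v in ps: print(n,u,v,h[v,u])
```

```text
top 199 202 [135   3 159]
top 220 165 [ 22 142 176]
top 210 165 [ 21 147 172]
top 225 190 [ 15 140 160]
top 188 190 [ 16 120 170]
scene 324 165 [117  13 191]
scene 320 200 [ 20 139 197]
scene 310 190 [ 13 143 186]
scene 300 185 [ 14 144 177]
```

```bash
sed -i 's/"key":.*"rod":.*}\[kind\]/"key":(S<45)\&(V>140),"rod":(H>=19)\&(H<33)\&(S>110)\&(V>110)}[kind]/' h.py
cat > m.py <<'E'
from h import *
C={n:dict(np.load(n+"0.npz")) for n in("top","scene")};roi={"top":(180,145,255,230),"scene":(262,150,350,235)}
P={}
for k in("key","rod"):
    R=[]
    for n in C:
        ce,st,r=blobs(C[n],k,roi[n]);print(k,n,ce,st,r[1:]);R.append(ray(C[n],*ce))
        z=.055 if k=="key" else .056
        print("   plane",plane(C[n],ce,z),"corners",[plane(C[n],q,z)[:2].round(4).tolist() for q in cv2.boxPoints(r)])
    print(k,tri(R));P[k]=tri(R)[0]
d=P["rod"][:2]-P["key"][:2]
print("dist",np.linalg.norm(d),"exp",np.hypot(.080,.062),"yaw",np.degrees(np.arctan2(d[1],d[0])-np.arctan2(-62,80)))
E
python3 m.py
```

```text
key top [199.01875 202.2125 ] [193 195  13  15 160] ((13.57645034790039, 11.596551895141602), 81.8698959350586)
   plane [0.47525952 0.15751558 0.055     ] corners [[0.4893, 0.1732], [0.4926, 0.146], [0.4609, 0.1418], [0.4576, 0.1689]]
key scene [324.20855615 164.64171123] [315 157  19  16 187] ((16.6419677734375, 12.507975578308105), 57.9946174621582)
   plane [0.47672938 0.15913968 0.055     ] corners [[0.4608, 0.1443], [0.4487, 0.1728], [0.4927, 0.1736], [0.5038, 0.1459]]
key (array([0.47562592, 0.1586417 , 0.05397808]), [np.float64(0.0009891949035381509), np.float64(0.0009891949035381175)])
rod top [218.87671233 164.61643836] [204 159  31  12 219] ((7.37477445602417, 30.259382247924805), 81.25383758544922)
   plane [0.56305399 0.10946343 0.056     ] corners [[0.5672, 0.1461], [0.5765, 0.075], [0.559, 0.0727], [0.5498, 0.1436]]
rod scene [318.65174129 199.97512438] [302 192  34  17 201] ((6.161586284637451, 34.743064880371094), 68.74949645996094)
   plane [0.56325611 0.111607   0.056     ] corners [[0.5619, 0.0775], [0.5503, 0.1482], [0.5652, 0.1463], [0.5763, 0.0765]]
rod (array([0.56334577, 0.1104143 , 0.05635522]), [np.float64(0.0010372200028290343), np.float64(0.001037220002829042)])
dist 0.10010321832020457 exp 0.10121264743103996 yaw 8.974173089552691
```

The measured heights (key 54 mm, rod 56 mm) and the 100 mm spacing agree with the description. The rest is at about (0.514, 0.102) with yaw about 8.3°. I'll turn the tool, set the jaw for roughly 62 mm between finger centres, and travel there.

```bash
python3 -m handwheel '[{"az":-8.4,"jaw":0.13},{"az":-8.4,"jaw":0.13},{"az":-8.4,"jaw":0.13},{"az":-8.4,"jaw":0.13},{"tx":-0.023,"ty":-0.05,"jaw":0.13},{"tx":-0.023,"ty":-0.05,"jaw":0.13},{"tx":-0.023,"ty":-0.05,"jaw":0.13},{"tx":-0.023,"ty":-0.05,"jaw":0.13},{"tx":-0.023,"ty":-0.05,"jaw":0.13},{"tx":-0.023,"ty":-0.05,"jaw":0.13}]' 20
python3 -m handwheel '[{"tx":-0.023,"ty":-0.05,"jaw":0.13},{"tx":-0.023,"ty":-0.05,"jaw":0.13},{"tz":0.03,"jaw":0.13},{"tz":0.03,"jaw":0.13},{"tz":0.03,"jaw":0.13},{"tz":0.03,"jaw":0.13},{"jaw":0.13},{"jaw":0.13},{"jaw":0.13},{"jaw":0.13}]'
python3 - <<'E'
from workcell import telemetry, optics
import cv2,numpy as np
o=telemetry.get_obs();print({k:np.round(o[k],4) for k in("time","ee_pos","tcp_rot","wrist_force","opening","q")})
w=optics.camera("wrist");np.savez("wrist1.npz",**w,pos=o["ee_pos"],rot=o["tcp_rot"]);print(w["mount"],w["K"])
s=optics.camera("scene");np.savez("scene1.npz",**s)
b=cv2.resize(s["color"][100:240,250:390],(384,384),interpolation=cv2.INTER_CUBIC)
cv2.imwrite("pics/w1.png",cv2.resize(np.hstack([w["color"],b]),(798,342))[:,:,::-1])
E
```

```text
{'time': np.float64(0.1), 'ee_pos': array([0.2346, 0.4972, 0.2307]), 'tcp_rot': array([-1.799329e+02,  2.300000e-03,  1.547440e+02]), 'wrist_force': array([-0.2446,  0.9281,  0.1032]), 'opening': np.float64(0.0854), 'q': array([ 6.47456e+01,  5.00760e+00,  1.00411e+01,  9.51006e+01,
       -2.30000e-03,  9.00015e+01])}
[[ 4.47147624e-04 -9.56060040e-01 -2.93170600e-01  7.65452836e-02]
 [ 9.99999788e-01  5.66141664e-04 -3.21034553e-04  6.70607585e-04]
 [ 4.72904399e-04 -2.93170395e-01  9.56060090e-01 -1.43939764e-01]
 [ 0.00000000e+00  0.00000000e+00  0.00000000e+00  1.00000000e+00]] [[310.39091787   0.         254.616846  ]
 [  0.         310.39091787 191.79939942]
 [  0.           0.           1.        ]]$[0]: bad value
$[0]: bad value
```

View pics/w1.png

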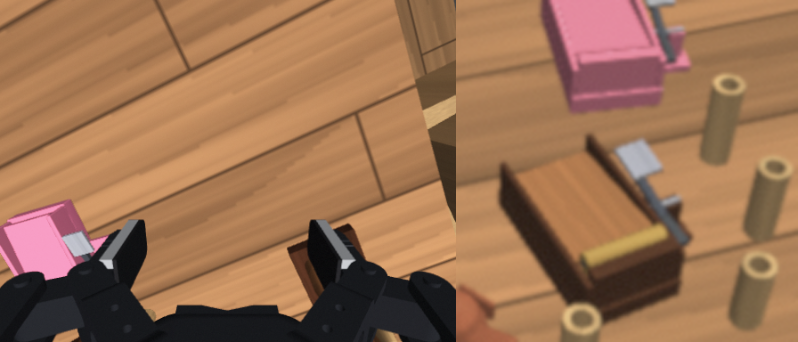

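Both calls were refused, so every row probably needs all seven numbers. The arm is still at its start: the picture shows the fingers open and the rest untouched. I'll resend with complete rows.

```bash
python3 -m handwheel '[{"tx":0,"ty":0,"tz":0,"ax":0,"ay":0,"az":-8.4,"jaw":0.13},{"tx":0,"ty":0,"tz":0,"ax":0,"ay":0,"az":-8.4,"jaw":0.13},{"tx":0,"ty":0,"tz":0,"ax":0,"ay":0,"az":-8.4,"jaw":0.13},{"tx":0,"ty":0,"tz":0,"ax":0,"ay":0,"az":-8.4,"jaw":0.13},{"tx":-0.023,"ty":-0.05,"tz":0,"ax":0,"ay":0,"az":0,"jaw":0.13},{"tx":-0.023,"ty":-0.05,"tz":0,"ax":0,"ay":0,"az":0,"jaw":0.13},{"tx":-0.023,"ty":-0.05,"tz":0,"ax":0,"ay":0,"az":0,"jaw":0.13},{"tx":-0.023,"ty":-0.05,"tz":0,"ax":0,"ay":0,"az":0,"jaw":0.13},{"tx":-0.023,"ty":-0.05,"tz":0,"ax":0,"ay":0,"az":0,"jaw":0.13},{"tx":-0.023,"ty":-0.05,"tz":0,"ax":0,"ay":0,"az":0,"jaw":0.13}]' 20
```

```text
time: 1.45
ee_pos: [0.4154, 0.219, 0.2313]
tcp_rot: [180.0, 0.0, -171.7]
wrist_force: [0.5, 0.7, -0.1]
opening: 0.0486
grasp_force: 0.0
```

```bash
python3 -m handwheel '[{"tx":-0.023,"ty":-0.05,"tz":0,"ax":0,"ay":0,"az":0,"jaw":0.13},{"tx":-0.023,"ty":-0.05,"tz":0,"ax":0,"ay":0,"az":0,"jaw":0.13},{"tx":0,"ty":0,"tz":0.03,"ax":0,"ay":0,"az":0,"jaw":0.13},{"tx":0,"ty":0,"tz":0.03,"ax":0,"ay":0,"az":0,"jaw":0.13},{"tx":0,"ty":0,"tz":0.03,"ax":0,"ay":0,"az":0,"jaw":0.13},{"tx":0,"ty":0,"tz":0.03,"ax":0,"ay":0,"az":0,"jaw":0.13},{"tx":0,"ty":0,"tz":0,"ax":0,"ay":0,"az":0,"jaw":0.13},{"tx":0,"ty":0,"tz":0,"ax":0,"ay":0,"az":0,"jaw":0.13},{"tx":0,"ty":0,"tz":0,"ax":0,"ay":0,"az":0,"jaw":0.13},{"tx":0,"ty":0,"tz":0,"ax":0,"ay":0,"az":0,"jaw":0.13}]'
python3 - <<'E'
from workcell import telemetry, optics
import cv2,numpy as np
o=telemetry.get_obs();print({k:np.round(o[k],4) for k in("time","ee_pos","tcp_rot","wrist_force","opening","q")})
w=optics.camera("wrist");np.savez("wrist2.npz",**w,pos=o["ee_pos"],rot=o["tcp_rot"])
s=optics.camera("scene");np.savez("scene2.npz",**s)
b=cv2.resize(s["color"][100:240,250:390],(384,384),interpolation=cv2.INTER_CUBIC)
cv2.imwrite("pics/w2.png",cv2.resize(np.hstack([w["color"],b]),(798,342))[:,:,::-1])
E
```

```text
time: 2.7
ee_pos: [0.4752, 0.1285, 0.1123]
tcp_rot: [180.0, 0.1, -171.7]
wrist_force: [0.3, -0.3, 0.6]
opening: 0.0483
grasp_force: 0.0
{'time': np.float64(2.7), 'ee_pos': array([0.4752, 0.1285, 0.1123]), 'tcp_rot': array([ 1.799900e+02,  8.410000e-02, -1.716524e+02]), 'wrist_force': array([ 0.262 , -0.2897,  0.5519]), 'opening': np.float64(0.0483), 'q': array([ 15.1313,  -3.6869, -11.822 ,  81.7802,  -0.    ,   6.7837])}
```

View pics/w2.png

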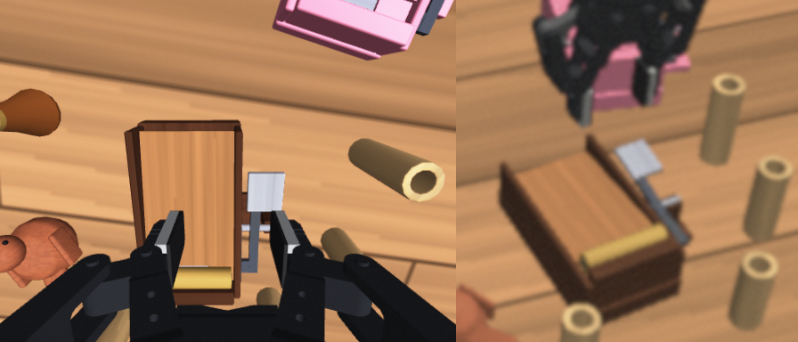

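The wrist view shows the runway finger tip near view (175,215) and the key finger tip near (278,215). The key pad is at (266,192), with both fingers above their targets and the rod still in the nest. I'll refine with wrist rays, including the real fingertip height.

Run:
```python
from h import *
from scipy.spatial.transform import Rotation as Ro
d=dict(np.load("wrist2.npz"));T=np.eye(4);T[:3,:3]=Ro.from_euler("xyz",d["rot"],degrees=True).as_matrix();T[:3,3]=d["pos"]
c=dict(K=d["K"],k1=d["k1"],color=d["color"],extrinsics=T@d["mount"]);S=dict(np.load("scene0.npz"));Tp=dict(np.load("top0.npz"))
t=dict(c,extrinsics=d["mount"])
ce,st,r=blobs(c,"key",(265,170,330,245));print("key",ce,st,r)
kr=[ray(c,*ce)]+[ray(q,*blobs(q,"key",ro)[0]) for q,ro in((S,(262,150,350,235)),(Tp,(180,145,255,230)))]
print(plane(c,ce,.055),tri(kr))
q=[plane(c,p,.055) for p in cv2.boxPoints(r)]
for i in range(4): v=q[i]-q[i-1];print("edge",np.linalg.norm(v),np.degrees(np.arctan2(v[1],v[0])))
# runway end-plate straight edges (lower edge & cheeks): fit lines on crop
im=cv2.resize(d["color"][120:350,130:350],None,fx=2.6,fy=2.6,interpolation=cv2.INTER_CUBIC);print(im.shape)
cv2.imwrite("pics/w2c.png",im[:,:,::-1])
```

```text
key [297.73812283 214.97798378] [ 278  193   42   45 1726] ((298.5, 215.0), (44.0, 41.0), 90.0)
[0.47329815 0.15994839 0.055     ] (array([0.47479101, 0.15951251, 0.05268342]), [np.float64(0.0011138701831834394), np.float64(0.0007045289728542381), np.float64(0.0016855484382102064)])
edge 0.03271287492435813 -170.36289446063455
edge 0.027807723136246455 98.37253578205083
edge 0.032751947935916466 11.848289155604336
edge 0.029071406146773754 -81.60143805800563
(598, 572, 3)
```

View pics/w2c.png

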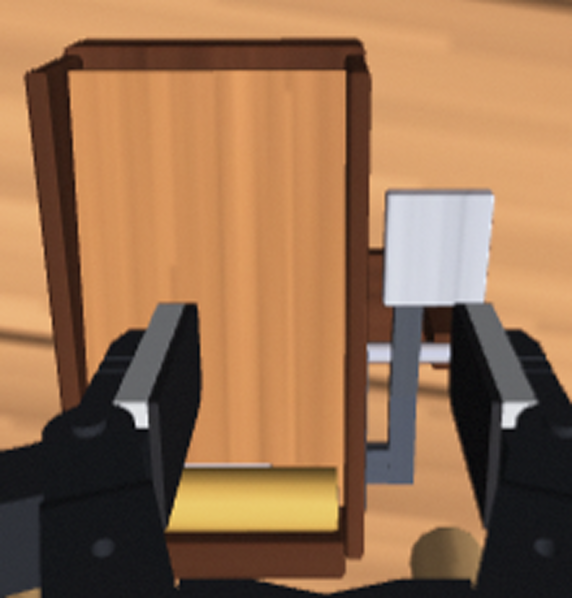

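The tool yaw matches the rest (188.35° against about 188.4°). The tips lie about 4.6 mm behind the TCP and are about 7 mm thick, so I'll open to about 56 mm, which puts the tips at local y ≈ 1 and 64. Then I'll descend to just above the key.

```bash
python3 -m handwheel '[{"tx":-0.001,"ty":0.001,"tz":0,"ax":0,"ay":0,"az":0,"jaw":0.31},{"tx":0,"ty":0,"tz":0,"ax":0,"ay":0,"az":0,"jaw":0.31},{"tx":0,"ty":0,"tz":0.016,"ax":0,"ay":0,"az":0,"jaw":0.31},{"tx":0,"ty":0,"tz":0.016,"ax":0,"ay":0,"az":0,"jaw":0.31},{"tx":0,"ty":0,"tz":0.016,"ax":0,"ay":0,"az":0,"jaw":0.31},{"tx":0,"ty":0,"tz":0.008,"ax":0,"ay":0,"az":0,"jaw":0.31},{"tx":0,"ty":0,"tz":0,"ax":0,"ay":0,"az":0,"jaw":0.31},{"tx":0,"ty":0,"tz":0,"ax":0,"ay":0,"az":0,"jaw":0.31},{"tx":0,"ty":0,"tz":0,"ax":0,"ay":0,"az":0,"jaw":0.31},{"tx":0,"ty":0,"tz":0,"ax":0,"ay":0,"az":0,"jaw":0.31}]'
python3 - <<'E'
from workcell import telemetry, optics
import cv2,numpy as np
o=telemetry.get_obs();print({k:np.round(o[k],4) for k in("time","ee_pos","tcp_rot","wrist_force","opening")})
w=optics.camera("wrist");np.savez("wrist3.npz",**w,pos=o["ee_pos"],rot=o["tcp_rot"])
s=optics.camera("scene");np.savez("scene3.npz",**s)
a=cv2.resize(w["color"][100:384,110:394],(400,400));b=cv2.resize(s["color"][120:240,260:380],(400,400),interpolation=cv2.INTER_CUBIC)
cv2.imwrite("pics/w3.png",np.hstack([a,b])[:,:,::-1])
E
```

```text
time: 4.05
ee_pos: [0.4758, 0.1295, 0.0557]
tcp_rot: [180.0, 0.0, -171.7]
wrist_force: [-0.6, -0.3, -0.2]
opening: 0.0562
grasp_force: 0.0
{'time': np.float64(4.05), 'ee_pos': array([0.4758, 0.1295, 0.0557]), 'tcp_rot': array([ 1.799956e+02,  3.750000e-02, -1.716572e+02]), 'wrist_force': array([-0.5914, -0.2946, -0.2014]), 'opening': np.float64(0.0562)}
```

View pics/w3.png

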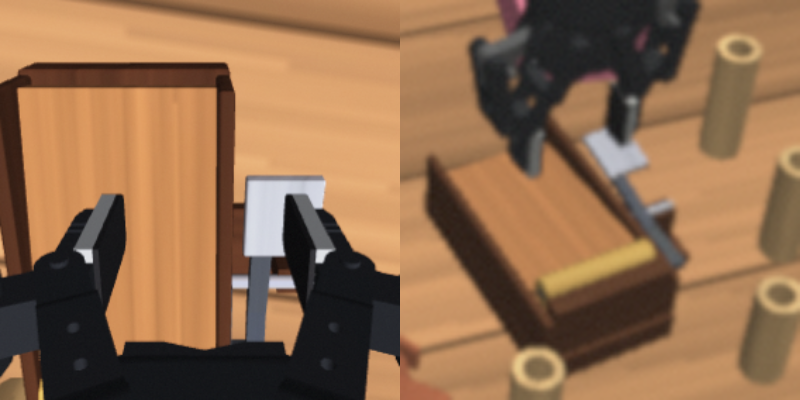

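The picture shows the key finger over the pad (wrist view (300,200), scene (625,130)) and the other finger mid-runway (wrist (114,200)). The rod is still in its nest. Now I'll feel for the key.

```bash
python3 -m handwheel '[{"tx":0,"ty":0,"tz":0.001,"ax":0,"ay":0,"az":0,"jaw":0.31},{"tx":0,"ty":0,"tz":0.001,"ax":0,"ay":0,"az":0,"jaw":0.31},{"tx":0,"ty":0,"tz":0.001,"ax":0,"ay":0,"az":0,"jaw":0.31},{"tx":0,"ty":0,"tz":0.001,"ax":0,"ay":0,"az":0,"jaw":0.31},{"tx":0,"ty":0,"tz":0,"ax":0,"ay":0,"az":0,"jaw":0.31},{"tx":0,"ty":0,"tz":0,"ax":0,"ay":0,"az":0,"jaw":0.31},{"tx":0,"ty":0,"tz":0,"ax":0,"ay":0,"az":0,"jaw":0.31},{"tx":0,"ty":0,"tz":0,"ax":0,"ay":0,"az":0,"jaw":0.31},{"tx":0,"ty":0,"tz":0,"ax":0,"ay":0,"az":0,"jaw":0.31},{"tx":0,"ty":0,"tz":0,"ax":0,"ay":0,"az":0,"jaw":0.31}]'
```

```text
time: 5.4
ee_pos: [0.4756, 0.1295, 0.0513]
tcp_rot: [-180.0, 0.0, -171.7]
wrist_force: [-0.7, 0.2, 1.0]
opening: 0.0564
grasp_force: 0.7
```

```bash
python3 -m handwheel '[{"tx":0,"ty":0,"tz":0.001,"ax":0,"ay":0,"az":0,"jaw":0.31},{"tx":0,"ty":0,"tz":0,"ax":0,"ay":0,"az":0,"jaw":0.31},{"tx":0,"ty":0,"tz":0,"ax":0,"ay":0,"az":0,"jaw":0.31},{"tx":0,"ty":0,"tz":0,"ax":0,"ay":0,"az":0,"jaw":0.31},{"tx":0,"ty":0,"tz":0,"ax":0,"ay":0,"az":0,"jaw":0.31},{"tx":0,"ty":0,"tz":0,"ax":0,"ay":0,"az":0,"jaw":0.31},{"tx":0,"ty":0,"tz":0,"ax":0,"ay":0,"az":0,"jaw":0.31},{"tx":0,"ty":0,"tz":0,"ax":0,"ay":0,"az":0,"jaw":0.31},{"tx":0,"ty":0,"tz":0,"ax":0,"ay":0,"az":0,"jaw":0.31},{"tx":0,"ty":0,"tz":0,"ax":0,"ay":0,"az":0,"jaw":0.31}]'
```

```text
time: 6.65
ee_pos: [0.4756, 0.1295, 0.0503]
tcp_rot: [180.0, -0.0, -171.7]
wrist_force: [-3.2, 0.2, 2.8]
opening: 0.0562
grasp_force: 1.3
```

Contact is at TCP z ≈ 0.051. The pad tilts as it goes down, so I'll back off 2 mm, shift 6 mm towards the key's outer end, and roll 2° so the runway finger sits lower.

```bash
python3 -m handwheel '[{"tx":0,"ty":0,"tz":-0.003,"ax":0,"ay":0,"az":0,"jaw":0.31},{"tx":0.006,"ty":0,"tz":0,"ax":-2,"ay":0,"az":0,"jaw":0.31},{"tx":0,"ty":0,"tz":0.001,"ax":0,"ay":0,"az":0,"jaw":0.31},{"tx":0,"ty":0,"tz":0,"ax":0,"ay":0,"az":0,"jaw":0.31},{"tx":0,"ty":0,"tz":0,"ax":0,"ay":0,"az":0,"jaw":0.31},{"tx":0,"ty":0,"tz":0,"ax":0,"ay":0,"az":0,"jaw":0.31},{"tx":0,"ty":0,"tz":0,"ax":0,"ay":0,"az":0,"jaw":0.31},{"tx":0,"ty":0,"tz":0,"ax":0,"ay":0,"az":0,"jaw":0.31},{"tx":0,"ty":0,"tz":0,"ax":0,"ay":0,"az":0,"jaw":0.31},{"tx":0,"ty":0,"tz":0,"ax":0,"ay":0,"az":0,"jaw":0.31}]'
```

```text
time: 7.9
ee_pos: [0.4697, 0.1287, 0.0523]
tcp_rot: [178.0, 0.0, -171.7]
wrist_force: [-0.0, 0.6, 0.2]
opening: 0.0557
grasp_force: 0.0
```

```bash
python3 -m handwheel '[{"tx":0,"ty":0,"tz":0.012,"ax":0,"ay":0,"az":0,"jaw":0.31},{"tx":0,"ty":0,"tz":0,"ax":0,"ay":0,"az":0,"jaw":0.31},{"tx":0,"ty":0,"tz":0,"ax":0,"ay":0,"az":0,"jaw":0.31},{"tx":0,"ty":0,"tz":0,"ax":0,"ay":0,"az":0,"jaw":0.31},{"tx":0,"ty":0,"tz":0,"ax":0,"ay":0,"az":0,"jaw":0.31},{"tx":0,"ty":0,"tz":0,"ax":0,"ay":0,"az":0,"jaw":0.31},{"tx":0,"ty":0,"tz":0,"ax":0,"ay":0,"az":0,"jaw":0.31},{"tx":0,"ty":0,"tz":0,"ax":0,"ay":0,"az":0,"jaw":0.31},{"tx":0,"ty":0,"tz":0,"ax":0,"ay":0,"az":0,"jaw":0.31},{"tx":0,"ty":0,"tz":0,"ax":0,"ay":0,"az":0,"jaw":0.31}]'
python3 - <<'E'
from workcell import telemetry, optics
import cv2,numpy as np
w=optics.camera("wrist");s=optics.camera("scene");np.savez("scene4.npz",**s);np.savez("wrist4.npz",**w)
a=cv2.resize(w["color"][100:384,110:394],(400,400));b=cv2.resize(s["color"][120:240,260:380],(400,400),interpolation=cv2.INTER_CUBIC)
cv2.imwrite("pics/w4.png",np.hstack([a,b])[:,:,::-1])
E
```

```text
time: 9.15
ee_pos: [0.4696, 0.1291, 0.0403]
tcp_rot: [178.0, -0.0, -171.7]
wrist_force: [-1.2, 0.7, 2.9]
opening: 0.0559
grasp_force: 1.4
```

View pics/w4.png

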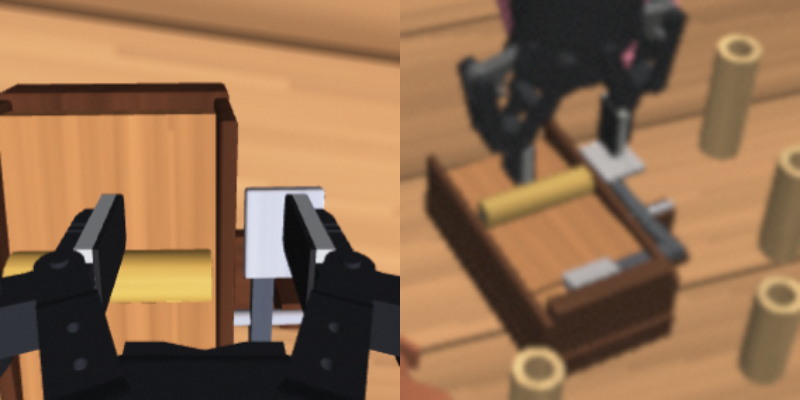

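The rod has left the nest and lies across the runway against the finger (scene (535,195)), and the key is down (scene (612,160)). By geometry the travel is about 10 mm, but 2.9 N leaves some doubt, so I'll press slightly further, slowly, for margin.

```bash
python3 -m handwheel '[{"tx":0,"ty":0,"tz":0.0003,"ax":0,"ay":0,"az":0,"jaw":0.31},{"tx":0,"ty":0,"tz":0.0003,"ax":0,"ay":0,"az":0,"jaw":0.31},{"tx":0,"ty":0,"tz":0.0004,"ax":0,"ay":0,"az":0,"jaw":0.31},{"tx":0,"ty":0,"tz":0,"ax":0,"ay":0,"az":0,"jaw":0.31},{"tx":0,"ty":0,"tz":0,"ax":0,"ay":0,"az":0,"jaw":0.31},{"tx":0,"ty":0,"tz":0,"ax":0,"ay":0,"az":0,"jaw":0.31},{"tx":0,"ty":0,"tz":0,"ax":0,"ay":0,"az":0,"jaw":0.31},{"tx":0,"ty":0,"tz":0,"ax":0,"ay":0,"az":0,"jaw":0.31},{"tx":0,"ty":0,"tz":0,"ax":0,"ay":0,"az":0,"jaw":0.31},{"tx":0,"ty":0,"tz":0,"ax":0,"ay":0,"az":0,"jaw":0.31}]'
python3 - <<'E'
from h import *
from workcell import telemetry, optics
from scipy.spatial.transform import Rotation as Ro
F=[telemetry.get_obs()["wrist_force"]]
o=telemetry.get_obs();w=optics.camera("wrist")
T=np.eye(4);T[:3,:3]=Ro.from_euler("xyz",o["tcp_rot"],degrees=True).as_matrix();T[:3,3]=o["ee_pos"]
for _ in range(4): s=optics.camera("scene");F.append(telemetry.get_obs()["wrist_force"])
t=optics.camera("top");print("F",np.mean(F,0))
p=dict(np.load("scene4.npz"));ro=(262,140,350,235)
print("rod px before/after",blobs(p,"rod",ro)[0],blobs(s,"rod",ro)[0],plane(s,blobs(s,"rod",ro)[0],.056))
# key pad far (-x) edge corners, wrist px (view 245,188 & 322,188)
c=dict(w,extrinsics=T@w["mount"]);k=np.array([plane(c,(110+u*.71,100+188*.71),.043) for u in(246,322)]);print(k,np.linalg.norm(k[0]-k[1]))
a=cv2.resize(w["color"][100:384,110:394],(400,400));b=cv2.resize(s["color"][120:240,260:380],(400,400),interpolation=cv2.INTER_CUBIC)
cv2.imwrite("pics/w5.png",np.hstack([a,b])[:,:,::-1])
E
```

```text
time: 10.5
ee_pos: [0.4695, 0.1291, 0.0393]
tcp_rot: [178.0, -0.0, -171.7]
wrist_force: [-3.6, 0.5, 2.5]
opening: 0.056
grasp_force: 1.8
F [-3.18460368 -0.08612723  3.02117666]
rod px before/after [300.79518072 177.99196787] [300.76446281 177.95454545] [0.4989778 0.0998888 0.056    ]
[[0.45605731 0.14354902 0.043     ]
 [0.45254686 0.17026391 0.043     ]] 0.026944540206989193
```

View pics/w5.png

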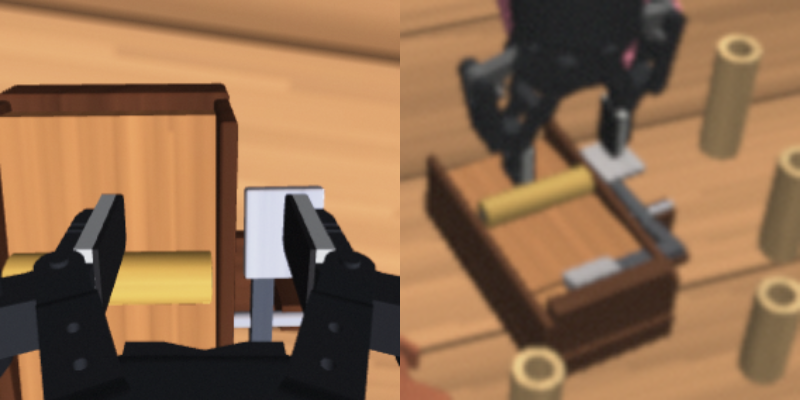

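The rod's pixel position hasn't changed between looks, so it is lying still against the finger. The key has gone down about 11 mm and the force is about 3 N. The pipes visible in this view haven't moved. I'm handing in.

```bash
python3 -c "
from workcell import workorder
print(workorder.job_done())"
```

```text
the job is handed in; nothing more can be done
None
```

I handed the job in at about 11 s of the 29 s, with the key held about 11 mm down (lever roughly 0.27 rad by geometry, not read directly) and the rod lying still on the runway against the other finger; the rod was not touched in its nest or picked up, and no bystander was touched as far as I could see, though the last close-up did not show all of them.

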